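Put the chasing hammer away in its fitted case

ROBOT

A 6-joint arm with a two-finger parallel gripper is mounted at the origin on the work surface. World frame = base frame: x ahead of the robot, y to its left, z up, the work surface at z = 0. Lengths are in m, angles in rad, forces in N, time in s.
With the tool pointing down it reaches from about 0.425 to 0.95 m from the base axis. Payload 3.5 kg.
Tool frame: the origin (TCP) lies on the centre line of the jaws, within the pads' length; the fingertips stand 11 mm ahead of it and the grasp point (between the pads) lies 8 mm behind it; y points along the fingers, x is the direction in which the jaws open and shut, and the axes are right-handed (so a half turn about y gives the same grasp; the last joint's range is limited). The gripper opens to 85 mm and grips with 20 to 120 N. Pads are 22 mm wide; open, the fingers measure 114 mm over their backs; the gripper's body (76 mm by 85 mm) begins 54 mm behind the grasp point. The pads swing forward as they close: fully open they stand 13 mm farther back than shut.
Start: joints at [0.961, 0.286, 1.577, -0, 1.279, -0.15], TCP at [0.3, 0.605, 0.242] pointing down, gripper open.
Joint ranges: [-2.77, 2.77], [-0.9, 2.22], [0.21, 2.48], [-1.53, 4.67], [0.24, 2.81], [-2.84, 2.84]. Speed limits (rad/s): [2.79, 2.79, 3.14, 3.14, 3.14, 3.14].

INTERFACE

Orientations are given as a unit quaternion [x, y, z, w].
In Python, from plant import get_state, read_camera, sign_off gives the robot as it stands.
- The arm moves only by the shell command python3 -m inch 'ROWS' [FORCE]. ROWS is JSON, a list of rows, each an object of numbers: "ax", "ay", "az": the turn, a rotation vector about the tool's x, y, z in rad; "x", "y", "z": the shift along the tool's x, y, z in mm; "hand": the closure, from -1 (fully open) to 1 (shut). In form: [{"ax": .., "ay": .., "az": .., "x": .., "y": .., "z": .., "hand": ..}, ...]. A call has 1 to 5 rows; each row shifts and turns the commanded pose from where the row before left it, along the tool's axes as they then stand; what a row does not reach is not made up. A row lasts 1/12 s, in which the tool goes at most 41.7 mm and 7.16 degrees, less where a joint would pass 70% of its speed; a pose out of reach is approached as far as the arm can. A call with a gripper value outside its range is refused whole. The fingers move at their own pace and stop on an object; FORCE is the grip in N (left out, the last holds). Time passes only in rows, so rows that do not move let the fingers close. It gives the time, the measured TCP pose, the force and the opening at its end, in the units of the state.
- get_state(): the state, without advancing time (a new reading comes with each control period).
- read_camera(name): name is "scene" or "top" or "wrist"; returns a dict with "img" (400x640x3 uint8, red, green, blue), "fov_y" (degrees; the focal length in pixels is half the picture's height over the tangent of half this angle, whatever the lens; pixels are square), "cx", "cy" (the principal point, pixels), "distortion" ([k1, k2, p1, p2, k3] as OpenCV has them; the pictures are not rectified), "T" (4x4, takes a point from camera to world coordinates); the wrist camera has in their place "T_tool_cam" (4x4, takes a point from camera to tool coordinates, whose origin is the TCP and whose axes are the tool frame's). Camera axes: x right, y down, z forward; pixel columns grow to the right and rows downward; lengths in m; the calibration is good to about 2 mm. A picture is of the moment at which its call begins: read the wrist's pose just before it. There is no depth.
- sign_off(): hands the job in, once; it reports no verdict.
The state is a dict: "time": time; "qpos": joint angles; "dq": joint speeds; "joint_efforts": joint torques, N m; "eef_pos": TCP position; "tcp_rot": TCP orientation; "contact_force": force on the tool from outside, world axes, zero at the start; "wrist_torque": the same for the moment, N m; "opening": opening from 0.0 (shut) to 1.0 (fully open).
Only numpy, scipy, OpenCV 4.12 (cv2) and the standard library are available. Lean on these libraries where they do the work, as an engineer would, in place of code of your own. Each camera call takes 0.05 s, during which the arm holds its last target. There are 200 camera calls.

TASK

On the engraver's bench, lift the steel paddle handle of the wooden hammer case to free its latch and swing the lid fully open, so that it stays open. Then draw the chasing hammer out of the low rack by its exposed butt, put it down flat on open bench and let go, take it again by the slim neck, and lay it gently, without dropping it, fully home in its nest. Leave the lid open and everything else where it stands.

Things in the scene. Friction and masses are not known exactly. Their poses are not given: they have to be found in the camera images.
- nest (a point): Where the hammer's neck centre lies when home, axes matching the hammer's; 24 mm above the bench. T-shaped cavity, some 3 mm slack each side, floor 10 mm and rim 42 mm above the bench: head pocket x +43..+77, y +-43; finger well round the neck x -30..+43, y +-50 (the only room for fingers); narrow butt groove x -118..-30, y +-17. The hammer's top ends 4 mm below the rim.
- case: Fixed dark wooden hammer case, 224 (x) x 124 (y) x 42 mm high, lid 8 mm more. Origin on the bench under its centre; the nest lies 20 mm to +x. x: along the nest to its head end (away from the robot, more or less), y: towards the lid hinge (robot's left), z up. Latch and paddle on the -y face.
- lid_hinge (a point): Middle of the lid's hinge line, 44 mm above the bench, over the case's +y edge, 62 mm from its middle. The hinge runs along the case's x. This frame turns with the lid.
- lid (a joint): Lid angle, rad: 0 shut, 1.9 fully open (stop); the latch edge rises. Friction lets it stay where left between about 1.3 and 1.75; beyond that it falls fully open, below it falls shut.
- paddle_bar (a point): Middle of the paddle handle's bar: round steel, 10 mm thick, along the case's x, 70 mm free between its two arms, 42 mm gap to the lid's latch edge, about 54 mm above the bench when shut. Pinch it from above, fingers closing along the case's y; it may turn between them. 178 mm from the lid hinge line, 48 mm from the paddle's pivot, which is on the lid 130 mm from the lid hinge.
- paddle (a joint): Paddle angle relative to the lid, rad: 0 at rest, 0.7 stop. Lifting the bar raises it against a light spring; above about 0.3 the hidden pawl is clear of its keeper, and lifting on swings the lid about its hinge.
- hammer_neck (a point): Chasing hammer's neck centre, 14 mm up when it lies flat. x: along the handle to the head, y: along the head, z up. 189 mm long, about 180 g, balance point x +30. Steel head 80 mm (y) x 28 x 28 at x +60. Neck flat-sided, 14 mm wide (y), 16 high, x -46..+46. Butt: wooden block 28 x 28 mm, x -115..-45. At the start only the butt sticks out of the rack, to the robot.
- hammer_butt (a point): Point in the hammer's square butt good for the first grip: 85 mm from the neck centre towards the butt end, half-way up; same axes as the neck. The mallet in the other bay shows a thin round stick instead.
- hammer: The same hammer: origin on its underside below the neck centre, same axes.
- rack: Fixed low wooden rack, origin under its centre on the bench, front to -x. Deck 150 (x) x 260 (y) mm, underside 42 mm and top 52 mm above the bench, carried by 10 mm walls at y -125, 0 and +125, open to the front and back: two bays 115 mm wide, 42 mm high. A jar and a bottle stand on its back half.
- mallet_c (a point): Bystander: wooden mallet in the other bay, 183 mm long: stick 16 mm round, 18 mm above the bench, head 36 mm round, 70 mm wide. Site at mid stick, x to the head.
- jar_c (a point): Bystander: jar 52 mm across, 70 mm high, on the rack; its centre.
- flask_c (a point): Bystander: bottle 44 mm across, 110 mm high, on the rack; its centre.
- tape_c (a point): Bystander: roll of clear tape lying flat, 90 mm across, 45 mm high; its centre.
- tin_c (a point): Bystander: steel tin 110 (x) x 70 (y) x 45 mm high; its centre.
- weight_c (a point): Bystander: brass weight 64 mm across, 82 mm high; its centre.
- tsuba_c (a point): Bystander: flat copper disc (a sword guard being engraved) 80 mm across, 6 mm thick, with a small hole; its centre.
- tray_c (a point): Bystander: wooden tray of gravers 160 (x) x 100 (y) x 30 mm high; its centre.
Things that resemble listed ones, but are neither listed nor needed, are in the scene too. What is shaped like the hammer but green is not meant.

How it is judged:
On the way, in this order (a step that is already met when the one before it is completed fails the run):
1. the lid is swung open past 1.45 rad (value of joint lid above 1.45 rad), for 0.2 s.
2. the hammer is out of the rack (neck centre over 160 mm from the rack's centre), lying flat on the bench, not over the case, and let go (horizontal distance between hammer_neck and rack above 0.16 m and horizontal distance between hammer_neck and case above 0.12 m and height (world z) of hammer_neck below 0.018 m and angle between hammer_neck's own z axis and vertical below 0.05 rad and linear speed of hammer below 0.03 m/s and contact force between the fingers and hammer below 0.1 N), for 0.2 s.
At the end, for the whole second after the job is handed in: The hammer lies at rest in its nest, neck centre within 5 mm of the nest centre sideways and 3 mm in height (4 mm below), level and in line within 0.05 rad, let go; the lid stays open past 1.45 rad (horizontal distance between hammer_neck and nest below 0.005 m and z of hammer_neck in the frame of nest between -0.004 and 0.003 m and angle between the x axis of hammer and the x axis of case, either way round below 0.05 rad and angle between hammer_neck's own z axis and vertical below 0.05 rad and value of joint lid above 1.45 rad and linear speed of hammer below 0.02 m/s and velocity of joint lid below 0.05 rad/s); the robot touches nothing.
It fails at once if a bystander (jar, bottle, tape roll, tin, weight, tray, copper disc, mallet) is shifted more than 30 mm or toppled (distance of any of jar_c, flask_c, tape_c, tin_c, weight_c, tray_c, tsuba_c, mallet_c from where it was at the start of the episode above 0.03 m).
It fails at once if the hammer is dropped into the case (falling freely, not held, more than 8 mm above home) (horizontal distance between hammer_neck and nest below 0.03 m and z of hammer_neck in the frame of nest above 0.008 m and contact force between the fingers and hammer below 0.05 N and linear speed of hammer above 0.25 m/s).
It also fails if it takes over 64 s, if anything falls off the work surface, if the arm or the gripper's body presses on something with over 40 N, if the wrist force passes 120 N, or if a joint passes its speed limit or range.

## Working session

There is one attempt and no reset: what is moved stays moved. The work goes in short steps, Python scripts to look and compute and a shell command to move; the robot and the scene stay as the last step left them, time stands still between calls to the robot, and variables do not carry over. Pictures are saved under pics/ and viewed, about 8 in all and at most 12, crops included, and the job is handed in when it is done.

```bash
ls; mkdir -p pics; cat > h.py <<'E'
import numpy as np, cv2
from scipy.spatial.transform import Rotation as R
from plant import get_state, read_camera, sign_off
def cam(n):
    s=get_state(); c=read_camera(n); h,w=c["img"].shape[:2]
    f=h/2/np.tan(np.radians(c["fov_y"])/2)
    K=np.array([[f,0,c["cx"]],[0,f,c["cy"]],[0,0,1]]); D=np.array(c["distortion"],float)
    if "T" in c: T=np.array(c["T"])
    else:
        W=np.eye(4); W[:3,:3]=R.from_quat(s["tcp_rot"]).as_matrix(); W[:3,3]=s["eef_pos"]
        T=W@np.array(c["T_tool_cam"])
    return c["img"],K,D,T
def save(n,img): cv2.imwrite("pics/"+n+".png",cv2.cvtColor(img,cv2.COLOR_RGB2BGR))
def ray(px,z,K,D,T):
    p=cv2.undistortPoints(np.array(px,float).reshape(-1,1,2),K,D)[:,0]
    d=np.c_[p,np.ones(len(p))]@T[:3,:3].T; o=T[:3,3]
    return o+d*((z-o[2])/d[:,2])[:,None]
def proj(P,K,D,T):
    Ti=np.linalg.inv(T); return cv2.projectPoints(np.array(P,float).reshape(-1,3),cv2.Rodrigues(Ti[:3,:3])[0],Ti[:3,3],K,D)[0][:,0]
def go(p,yaw=None):
    """print tool-frame shift mm to reach world p (TCP) and az turn"""
    s=get_state(); Rm=R.from_quat(s["tcp_rot"]).as_matrix()
    print("shift mm",np.round(Rm.T@(np.array(p)-s["eef_pos"])*1000,1))
E
cat > see.py <<'E'
import sys; from h import *
for n in sys.argv[2:]:
    i,K,D,T=cam(n); save(sys.argv[1]+n,i); np.savez("pics/"+sys.argv[1]+n,i=i,K=K,D=D,T=T)
E
python3 see.py a top scene; python3 -c "
from h import *
s=get_state();print(s);print(np.round(R.from_quat(s['tcp_rot']).as_matrix(),3))
for n in('top','scene'):print(np.round(np.load('pics/a%s.npz'%n)['T'],3))"
```

```text
pics
{'time': 0.1, 'qpos': array([ 9.60974044e-01,  2.87113378e-01,  1.57803451e+00, -3.49005849e-05,
        1.27859984e+00, -1.50011025e-01]), 'dq': array([ 0.0005572 , -0.0011347 , -0.00424759, -0.00013923, -0.00092775,
        0.00141689]), 'joint_efforts': array([ 1.91919804e-03, -4.07296193e+01, -2.93699813e+01, -1.91319771e-05,
        3.41080333e-03, -2.10016111e-05]), 'eef_pos': array([0.2992064 , 0.60442336, 0.24105915]), 'tcp_rot': array([ 0.60109595,  0.37220846, -0.37359944, -0.60047313]), 'contact_force': array([-0.83696255,  0.04986424,  0.67646938]), 'wrist_torque': array([-0.01790326,  0.00118696, -0.04941653]), 'opening': 0.9986052683634358}
[[ 0.444 -0.001 -0.896]
 [ 0.896 -0.002  0.444]
 [-0.002 -1.     0.   ]]
[[-1.000e-02 -9.930e-01  1.200e-01  3.610e-01]
 [-1.000e+00  1.000e-02 -2.000e-03 -9.300e-02]
 [ 1.000e-03 -1.200e-01 -9.930e-01  1.366e+00]
 [ 0.000e+00  0.000e+00  0.000e+00  1.000e+00]]
[[-0.72   0.571 -0.395  0.94 ]
 [ 0.694  0.578 -0.43   0.428]
 [-0.017 -0.584 -0.812  1.022]
 [ 0.     0.     0.     1.   ]]
```

View pics/atop.png

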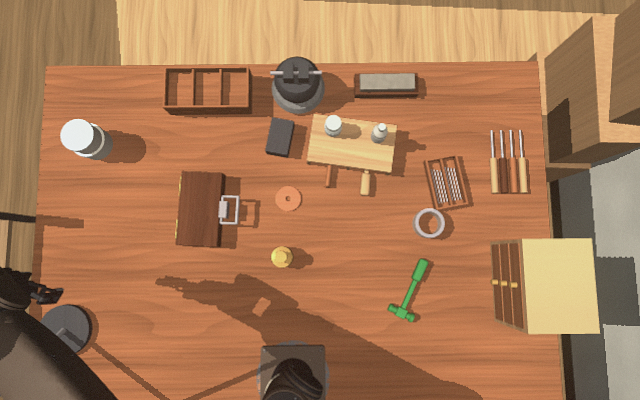

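View pics/ascene.png

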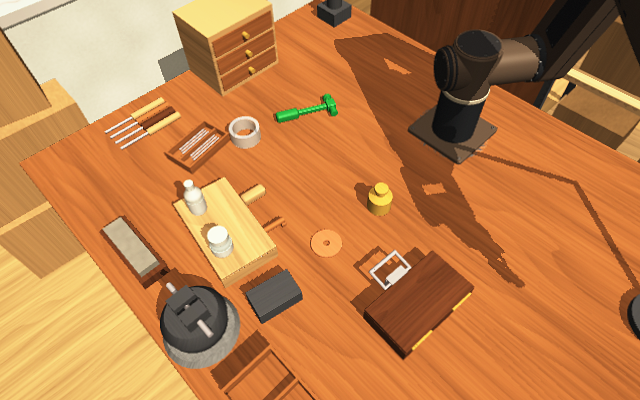

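The top picture shows the case around (200,209) with the paddle bar at about (237,209). The rack is at (352,143). The thick pale butt sticks out at (366,184) and the thin mallet stick is at (330,175). The scene view agrees. Next I'll measure them.

```bash
cat > m1.py <<'E'
from h import *
d=np.load('pics/atop.npz'); i,K,D,T=[d[k] for k in 'iKDT']
c=[cv2.resize(i[y:y+100,x:x+130],None,fx=6,fy=6,interpolation=cv2.INTER_CUBIC)[:, :780] for x,y in((165,160),)]
save('crop_case',c[0])
hsv=cv2.cvtColor(i,cv2.COLOR_RGB2HSV)
def rect(name,m,x0,y0,x1,y1,z):
    mm=np.zeros_like(m); mm[y0:y1,x0:x1]=m[y0:y1,x0:x1]
    cs=cv2.findContours(mm,0,2)[0]; c=max(cs,key=cv2.contourArea)
    b=cv2.boxPoints(cv2.minAreaRect(c)); P=ray(b,z,K,D,T)
    print(name,'px',np.round(b,0).tolist(),'\n world',np.round(P[:,:2],3).tolist(),'ctr',np.round(P.mean(0),3),'sides',np.round([np.linalg.norm(P[1]-P[0]),np.linalg.norm(P[2]-P[1])],3))
    v=(P[1]-P[0]) if np.linalg.norm(P[1]-P[0])>np.linalg.norm(P[2]-P[1]) else P[2]-P[1]
    print(' yaw deg',np.degrees(np.arctan2(v[1],v[0])))
H,S,V=[hsv[...,k] for k in range(3)]
print('samples lid',hsv[205,200],'table',hsv[260,200],'bar',hsv[209,237],'butt',hsv[185,365],'deck',hsv[150,350])
rect('lid',((V<125)&(S>90)).astype(np.uint8),165,160,228,260,.05)
rect('paddle',((S<70)&(V>130)).astype(np.uint8),210,180,262,240,.054)
rect('butt',((H>13)&(S<175)&(V>150)).astype(np.uint8),355,174,378,200,.028)
rect('deck',((H>13)&(S<175)&(V>150)).astype(np.uint8),300,105,402,170,.052)
print('weight top',ray([[281,256]],.08,K,D,T),'disc',ray([[288,198]],.006,K,D,T),'mallet',ray([[330,180]],.018,K,D,T))
E
python3 m1.py
```

```text
samples lid [ 10 150 122] table [ 11 145 204] bar [ 12  23 199] butt [ 20 103 230] deck [ 21  97 231]
lid px [[179.0, 246.0], [182.0, 171.0], [230.0, 173.0], [227.0, 248.0]] 
 world [[0.396, 0.333], [0.621, 0.329], [0.613, 0.183], [0.388, 0.19]] ctr [0.504 0.259 0.05 ] sides [0.225 0.146]
 yaw deg -0.9754029383006729
paddle px [[217.0, 224.0], [219.0, 194.0], [239.0, 195.0], [237.0, 225.0]] 
 world [[0.46, 0.22], [0.55, 0.215], [0.545, 0.155], [0.454, 0.161]] ctr [0.502 0.187 0.054] sides [0.091 0.06 ]
 yaw deg -3.3524132010464576
butt px [[360.0, 174.0], [369.0, 174.0], [369.0, 194.0], [360.0, 194.0]] 
 world [[0.611, -0.213], [0.611, -0.241], [0.548, -0.24], [0.548, -0.212]] ctr [ 0.579 -0.227  0.028] sides [0.028 0.063]
 yaw deg 178.6715099393255
deck px [[306.0, 161.0], [313.0, 112.0], [398.0, 124.0], [391.0, 173.0]] 
 world [[0.649, -0.047], [0.803, -0.069], [0.763, -0.33], [0.61, -0.305]] ctr [ 0.706 -0.188  0.052] sides [0.156 0.264]
 yaw deg -98.82704873880334
weight top [[0.36142849 0.02607393 0.08      ]] disc [[0.54115957 0.01116884 0.006     ]] mallet [[ 0.59473841 -0.12057076  0.018     ]]
```

View pics/crop_case.png

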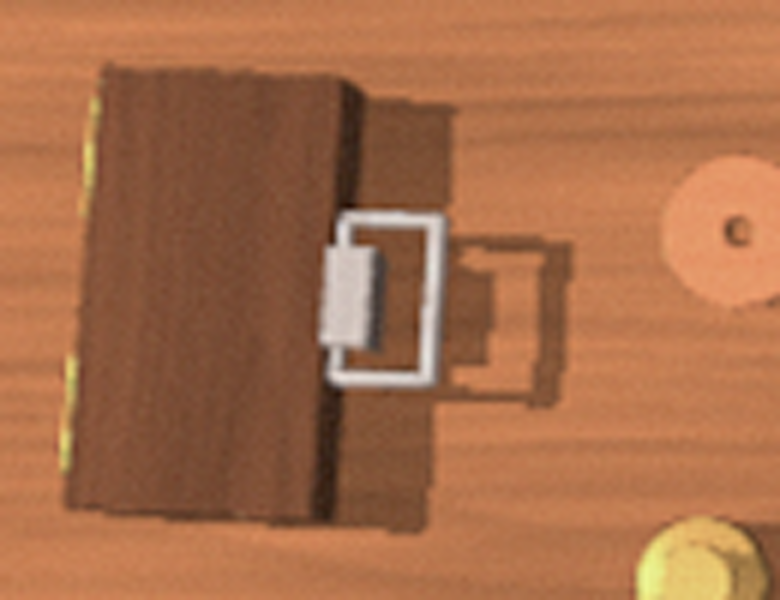

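Lid corners in the crop are (103,65), (345,80), (312,520) and (67,507). The bar runs from (437,213) to (428,383), and a small latch box sits between it and the lid. I'll work out the frame and do the yaw turn at the same time.

```bash
cat > m2.py <<'E'
from h import *
d=np.load('pics/atop.npz'); i,K,D,T=[d[k] for k in 'iKDT']
q=lambda l:np.array(l)/6+[165,160]-.4
L=ray(q([[103,65],[345,80],[312,520],[67,507]]),.05,K,D,T); B=ray(q([[437,213],[428,383]]),.054,K,D,T)
print(np.round(L[:,:2],4).tolist(),np.round(B,4).tolist())
for v in(L[0]-L[3],L[1]-L[2],B[0]-B[1]):print(np.degrees(np.arctan2(v[1],v[0])),np.linalg.norm(v))
print('case ctr',L.mean(0),'width',np.linalg.norm(L[0]-L[1]),'bar',B.mean(0))
E
python3 m2.py; python3 -m inch '[{"ay":-0.0955},{"ay":-0.0955},{"ay":-0.0955},{"ay":-0.0955},{"z":0}]' 30; python3 -c "
from h import *
go([.50,.16,.2])"
```

```text
[[0.6233, 0.3309], [0.6144, 0.2082], [0.3923, 0.2209], [0.4001, 0.3426]] [[0.5452, 0.16, 0.054], [0.4596, 0.1634, 0.054]]
-2.990387987732647 0.22350553781939775
-3.2621853716622606 0.22238330899093733
-2.2796982893243487 0.08563403865031456
case ctr [0.50753399 0.27565572 0.05      ] width 0.12304578379733323 bar [0.5024295 0.1616855 0.054    ]
shift mm [-309.1   41.6 -377.2]validation failed for argument at $[0]...
```

The sizes check out: 223 x 123 mm, yaw -3.1°, and the bar agrees with the case geometry. The move was refused, so the rows probably need every key.

```bash
python3 -m inch '[{"ax":0,"ay":-0.1,"az":0,"x":0,"y":0,"z":0,"hand":-1},{"ax":0,"ay":-0.1,"az":0,"x":0,"y":0,"z":0,"hand":-1},{"ax":0,"ay":-0.1,"az":0,"x":0,"y":0,"z":0,"hand":-1},{"ax":0,"ay":-0.1,"az":0,"x":0,"y":0,"z":0,"hand":-1},{"ax":0,"ay":-0.007,"az":0,"x":0,"y":0,"z":0,"hand":-1}]' 30; python3 -c "
from h import *
go([.50,.16,.2])"
```

```text
time: 0.52
eef_pos: [0.2993, 0.6046, 0.2415]
tcp_rot: [0.513, 0.487, -0.488, -0.512]
contact_force: [0.0, 0.2, -0.2]
opening: 1.001
shift mm [-433.8   41.9 -223. ]
```

```bash
python3 -m inch '[{"ax":0,"ay":0,"az":0,"x":-36,"y":0,"z":-18.6,"hand":0.5},{"ax":0,"ay":0,"az":0,"x":-36,"y":0,"z":-18.6,"hand":0.5},{"ax":0,"ay":0,"az":0,"x":-36,"y":0,"z":-18.6,"hand":0.5},{"ax":0,"ay":0,"az":0,"x":-36,"y":0,"z":-18.6,"hand":0.5},{"ax":0,"ay":0,"az":0,"x":-36,"y":0,"z":-18.6,"hand":0.5}]';python3 -m inch '[{"ax":0,"ay":0,"az":0,"x":-36,"y":0,"z":-18.6,"hand":0.5},{"ax":0,"ay":0,"az":0,"x":-36,"y":0,"z":-18.6,"hand":0.5},{"ax":0,"ay":0,"az":0,"x":-36,"y":0,"z":-18.6,"hand":0.5},{"ax":0,"ay":0,"az":0,"x":-36,"y":0,"z":-18.6,"hand":0.5},{"ax":0,"ay":0,"az":0,"x":-36,"y":0,"z":-18.6,"hand":0.5}]';python3 -m inch '[{"ax":0,"ay":0,"az":0,"x":-36,"y":12,"z":-18.6,"hand":0.5},{"ax":0,"ay":0,"az":0,"x":-36,"y":20,"z":-18.6,"hand":0.5},{"ax":0,"ay":0,"az":0,"x":0,"y":10,"z":0,"hand":0.5},{"ax":0,"ay":0,"az":0,"x":0,"y":0,"z":0,"hand":0.5},{"ax":0,"ay":0,"az":0,"x":0,"y":0,"z":0,"hand":0.5}]'; python3 see.py b wrist;python3 -c "
from h import *
d=np.load('pics/bwrist.npz');print(np.round(d['T'],3),R.from_quat(get_state()['tcp_rot']).as_matrix().round(3))
print(proj([[.502,.1615,.054],[.4675,.1635,.054],[.5365,.1595,.054]],d['K'],d['D'],d['T']))"
```

```text
time: 0.93
eef_pos: [0.383, 0.4185, 0.2419]
tcp_rot: [0.513, 0.486, -0.486, -0.513]
contact_force: [0.4, -0.5, 0.1]
opening: 0.298
time: 1.35
eef_pos: [0.4664, 0.2337, 0.2422]
tcp_rot: [-0.514, -0.486, 0.486, 0.514]
contact_force: [1.6, 0.2, 0.6]
opening: 0.249
time: 1.77
eef_pos: [0.4973, 0.1652, 0.2012]
tcp_rot: [-0.513, -0.486, 0.487, 0.514]
contact_force: [0.2, -0.2, -0.2]
opening: 0.249
[[ 0.055  0.963  0.264  0.429]
 [ 0.998 -0.053 -0.014  0.169]
 [ 0.001  0.265 -0.964  0.333]
 [ 0.     0.     0.     1.   ]] [[ 0.053 -0.001 -0.999]
 [ 0.999  0.     0.053]
 [ 0.    -1.     0.001]]
[[316.016222   194.36586697]
 [315.99678877 151.70491416]
 [316.03879845 234.41599497]]
```

View pics/bwrist.png

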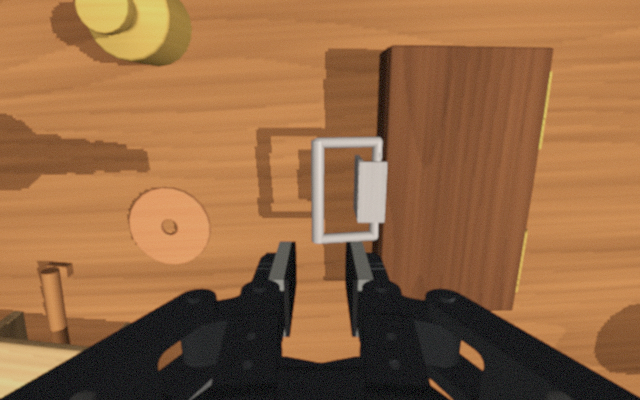

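The bar runs through (318,147..237), within 2 mm of the prediction, and the latch box sits well clear of where the inner finger goes. Descend and pinch.

```bash
python3 -m inch '[{"ax":0,"ay":0,"az":0,"x":-2.5,"y":35,"z":-2.7,"hand":0.5},{"ax":0,"ay":0,"az":0,"x":0,"y":35,"z":0,"hand":0.5},{"ax":0,"ay":0,"az":0,"x":0,"y":35,"z":0,"hand":0.5},{"ax":0,"ay":0,"az":0,"x":0,"y":30,"z":0,"hand":0.5},{"ax":0,"ay":0,"az":0,"x":0,"y":19,"z":0,"hand":0.5}]';python3 -m inch '[{"ax":0,"ay":0,"az":0,"x":0,"y":0,"z":0,"hand":0.5},{"ax":0,"ay":0,"az":0,"x":0,"y":0,"z":0,"hand":0.8},{"ax":0,"ay":0,"az":0,"x":0,"y":0,"z":0,"hand":1},{"ax":0,"ay":0,"az":0,"x":0,"y":0,"z":0,"hand":1},{"ax":0,"ay":0,"az":0,"x":0,"y":0,"z":0,"hand":1}]' 50
```

```text
time: 2.23
eef_pos: [0.4988, 0.1642, 0.0459]
tcp_rot: [-0.512, -0.486, 0.488, 0.513]
contact_force: [-0.4, 0.2, -0.2]
opening: 0.247
time: 2.65
eef_pos: [0.4999, 0.1627, 0.0495]
tcp_rot: [-0.513, -0.486, 0.488, 0.513]
contact_force: [-3.6, -3.4, -0.9]
opening: 0.097
```

```bash
python3 -c "
import numpy as np
P=[]
for th,p in [(0,p) for p in(0,.2,.35,.5,.62)]+[(t,.62) for t in np.arange(.09,1.86,.09)]:
    v=np.array([130+48*np.cos(p),10+48*np.sin(p)]);P.append([np.cos(th)*v[0]-np.sin(th)*v[1],np.sin(th)*v[0]+np.cos(th)*v[1],th])
P=np.array(P);d=np.diff(P,axis=0)
for a,t in zip(d,P[1:,2]):print(round(t,2),'x',round(-a[0],1),'y',round(-a[1],1))"
```

```text
0.0 x 1.0 y -9.5
0.0 x 2.0 y -6.9
0.0 x 3.0 y -6.6
0.0 x 3.1 y -4.9
0.09 x 4.1 y -15.0
0.18 x 5.4 y -14.6
0.27 x 6.7 y -14.1
0.36 x 8.0 y -13.4
0.45 x 9.1 y -12.6
0.54 x 10.2 y -11.8
0.63 x 11.2 y -10.8
0.72 x 12.2 y -9.7
0.81 x 13.0 y -8.6
0.9 x 13.7 y -7.4
0.99 x 14.3 y -6.1
1.08 x 14.8 y -4.8
1.17 x 15.2 y -3.5
1.26 x 15.4 y -2.1
1.35 x 15.6 y -0.7
1.44 x 15.6 y 0.7
1.53 x 15.4 y 2.1
1.62 x 15.2 y 3.5
1.71 x 14.8 y 4.8
1.8 x 14.3 y 6.1
```

```bash
python3 -m inch '[{"ax":0,"ay":0,"az":0,"x":1,"y":-9.5,"z":0,"hand":1},{"ax":0,"ay":0,"az":0,"x":2,"y":-7,"z":0,"hand":1},{"ax":0,"ay":0,"az":0,"x":3,"y":-6.6,"z":0,"hand":1},{"ax":0,"ay":0,"az":0,"x":3,"y":-5,"z":0,"hand":1},{"ax":0,"ay":0,"az":0,"x":0,"y":0,"z":0,"hand":1}]';python3 -m inch '[{"ax":0,"ay":0,"az":0,"x":4,"y":-15,"z":0,"hand":1},{"ax":0,"ay":0,"az":0,"x":5.4,"y":-14.6,"z":0,"hand":1},{"ax":0,"ay":0,"az":0,"x":6.7,"y":-14,"z":0,"hand":1},{"ax":0,"ay":0,"az":0,"x":8,"y":-13.4,"z":0,"hand":1},{"ax":0,"ay":0,"az":0,"x":0,"y":0,"z":0,"hand":1}]'
```

```text
time: 3.07
eef_pos: [0.5003, 0.169, 0.0784]
tcp_rot: [0.513, 0.485, -0.491, -0.511]
contact_force: [-6.4, -11.7, -0.4]
opening: 0.095
time: 3.48
eef_pos: [0.5018, 0.1924, 0.1389]
tcp_rot: [0.514, 0.484, -0.491, -0.51]
contact_force: [-11.9, -17.5, 10.2]
opening: 0.096
```

The 20 N force is purely radial, so the real arc is a few millimetres larger than planned. I'll ease outward and carry on.

```bash
python3 -m inch '[{"ax":0,"ay":0,"az":0,"x":6,"y":-19,"z":0,"hand":1},{"ax":0,"ay":0,"az":0,"x":10.5,"y":-12.2,"z":0,"hand":1},{"ax":0,"ay":0,"az":0,"x":11.6,"y":-11.2,"z":0,"hand":1},{"ax":0,"ay":0,"az":0,"x":12.6,"y":-10,"z":0,"hand":1},{"ax":0,"ay":0,"az":0,"x":0,"y":0,"z":0,"hand":1}]';python3 -c "
from h import *
s=get_state();p=s['eef_pos'];u=.338-p[1];w=p[2]+.008-.044;print(s['contact_force'],np.hypot(u,w),np.arctan2(w,u),R.from_quat(s['tcp_rot']).as_matrix().round(3))"
```

```text
time: 3.9
eef_pos: [0.5041, 0.2389, 0.1886]
tcp_rot: [-0.512, -0.488, 0.487, 0.513]
contact_force: [-5.1, -1.0, -0.0]
opening: 0.094
[-5.13949116 -1.04493831 -0.03787842] 0.18192446754424538 0.9946843816804448 [[ 0.051  0.    -0.999]
 [ 0.999  0.002  0.051]
 [ 0.002 -1.    -0.   ]]
```

```bash
python3 -m inch '[{"ax":0,"ay":0,"az":0,"x":15.6,"y":-9,"z":0,"hand":1},{"ax":0,"ay":0,"az":0,"x":16.4,"y":-7.4,"z":0,"hand":1},{"ax":0,"ay":0,"az":0,"x":17.1,"y":-5.8,"z":0,"hand":1},{"ax":0,"ay":0,"az":0,"x":17.5,"y":-4,"z":0,"hand":1},{"ax":0,"ay":0,"az":0,"x":17.9,"y":-2.3,"z":0,"hand":1}]';python3 -m inch '[{"ax":0,"ay":0,"az":0,"x":18,"y":-0.5,"z":0,"hand":1},{"ax":0,"ay":0,"az":0,"x":18,"y":1.3,"z":0,"hand":1},{"ax":0,"ay":0,"az":0,"x":17.7,"y":3,"z":0,"hand":1},{"ax":0,"ay":0,"az":0,"x":17.3,"y":5,"z":0,"hand":1},{"ax":0,"ay":0,"az":0,"x":0,"y":0,"z":0,"hand":1}]'; python3 -c "
from h import *
s=get_state();p=s['eef_pos'];u=.338-p[1];w=p[2]+.008-.044;print(s['contact_force'],np.hypot(u,w),np.arctan2(w,u))"
```

```text
time: 4.32
eef_pos: [0.5099, 0.3219, 0.2194]
tcp_rot: [0.514, 0.488, -0.486, -0.512]
contact_force: [-5.6, -2.3, 6.7]
opening: 0.089
time: 4.73
eef_pos: [0.5137, 0.3961, 0.2091]
tcp_rot: [0.512, 0.49, -0.484, -0.512]
contact_force: [-3.4, 2.2, 5.2]
opening: 0.096
[-3.36131026  2.18385339  5.17661015] 0.18259211499514927 1.8944758232435879
```

```bash
python3 -m inch '[{"ax":0,"ay":0,"az":0,"x":16.8,"y":6.5,"z":0,"hand":1},{"ax":0,"ay":0,"az":0,"x":13,"y":6,"z":0,"hand":1},{"ax":0,"ay":0,"az":0,"x":0,"y":0,"z":0,"hand":1},{"ax":0,"ay":0,"az":0,"x":0,"y":0,"z":0,"hand":0.5},{"ax":0,"ay":0,"az":0,"x":0,"y":0,"z":0,"hand":0.5}]';  python3 see.py c scene
```

```text
time: 5.15
eef_pos: [0.5154, 0.4215, 0.1943]
tcp_rot: [0.513, 0.488, -0.485, -0.513]
contact_force: [0.1, 0.6, -0.6]
opening: 0.249
```

View pics/cscene.png

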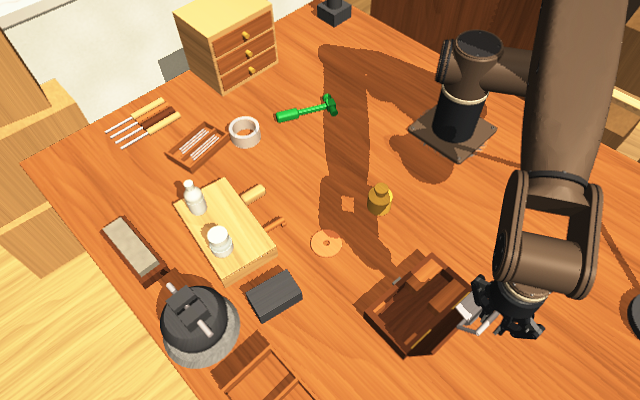

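The lid stands wide open with the gripper just off the bar at (490,320). Next: retreat upward, then travel to above the butt for a wrist look.

```bash
python3 -m inch '[{"ax":0,"ay":0,"az":0,"x":0,"y":-15,"z":0,"hand":0.5},{"ax":0,"ay":0,"az":0,"x":0,"y":-25,"z":0,"hand":0.5},{"ax":0,"ay":0,"az":0,"x":0,"y":-40,"z":0,"hand":0.5},{"ax":0,"ay":0.1,"az":0,"x":0,"y":0,"z":0,"hand":0.2},{"ax":0,"ay":0,"az":0,"x":-38,"y":0,"z":-4,"hand":0}]';python3 -m inch '[{"ax":0,"ay":0,"az":0,"x":-41,"y":0,"z":4,"hand":0},{"ax":0,"ay":0,"az":0,"x":-41,"y":0,"z":4,"hand":0},{"ax":0,"ay":0,"az":0,"x":-41,"y":0,"z":4,"hand":0},{"ax":0,"ay":0,"az":0,"x":-41,"y":0,"z":4,"hand":0},{"ax":0,"ay":0,"az":0,"x":-41,"y":0,"z":4,"hand":0}]';python3 -m inch '[{"ax":0,"ay":0,"az":0,"x":-41,"y":0,"z":4,"hand":0},{"ax":0,"ay":0,"az":0,"x":-41,"y":0,"z":4,"hand":0},{"ax":0,"ay":0,"az":0,"x":-41,"y":0,"z":4,"hand":0},{"ax":0,"ay":0,"az":0,"x":-41,"y":0,"z":4,"hand":0},{"ax":0,"ay":0,"az":0,"x":0,"y":0,"z":0,"hand":0}]'; python3 -c "
from h import *
print(get_state()['qpos'].round(2)); go([.575,-.2,.24])"
```

```text
time: 5.62
eef_pos: [0.5142, 0.3871, 0.2777]
tcp_rot: [-0.537, -0.464, 0.456, 0.537]
contact_force: [0.3, -1.9, -0.4]
opening: 0.494
time: 6.03
eef_pos: [0.461, 0.1815, 0.2734]
tcp_rot: [0.537, 0.461, -0.46, -0.536]
contact_force: [0.9, 0.1, 0.1]
opening: 0.502
time: 6.45
eef_pos: [0.4198, 0.0179, 0.2735]
tcp_rot: [0.54, 0.458, -0.458, -0.537]
contact_force: [0.3, 0.7, -1.2]
opening: 0.499
[-0.2  -0.34  2.13 -0.    1.34 -1.61]
shift mm [-189.9   34.7 -188.1]
```

```bash
python3 -m inch '[{"ax":0,"ay":0,"az":0,"x":-28,"y":0,"z":-28,"hand":0},{"ax":0,"ay":0,"az":0,"x":-28,"y":0,"z":-28,"hand":0},{"ax":0,"ay":0,"az":0,"x":-28,"y":5,"z":-28,"hand":0},{"ax":0,"ay":0,"az":0,"x":-28,"y":10,"z":-28,"hand":0},{"ax":0,"ay":0,"az":0,"x":-28,"y":10,"z":-28,"hand":0}]';python3 -m inch '[{"ax":0,"ay":0,"az":0,"x":-28,"y":10,"z":-28,"hand":0},{"ax":0,"ay":0,"az":0,"x":-20,"y":0,"z":-20,"hand":0},{"ax":0,"ay":0,"az":0,"x":0,"y":0,"z":0,"hand":0},{"ax":0,"ay":0,"az":0,"x":0,"y":0,"z":0,"hand":0}]'; python3 see.py d wrist
```

```text
time: 6.87
eef_pos: [0.5392, -0.1381, 0.2488]
tcp_rot: [0.538, 0.461, -0.459, -0.536]
contact_force: [0.4, 0.0, 1.3]
opening: 0.503
time: 7.2
eef_pos: [0.5783, -0.1919, 0.2375]
tcp_rot: [-0.537, -0.46, 0.46, 0.537]
contact_force: [-0.5, -0.2, 0.2]
opening: 0.504
```

View pics/dwrist.png

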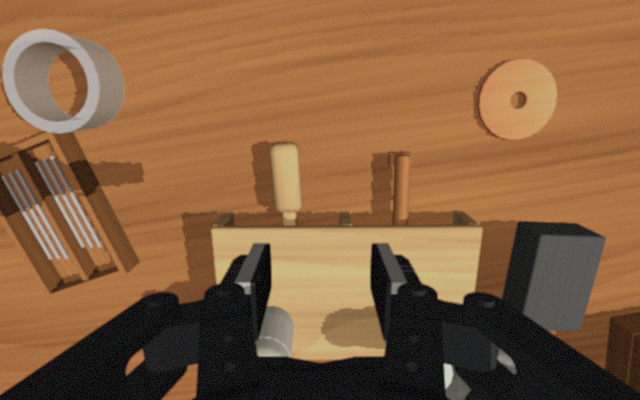

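The butt shows at (271..299, 141..212), with the neck just visible at (290,218). The mallet stick is at (402,152..220).

```bash
cat > m3.py <<'E'
from h import *
d=np.load('pics/dwrist.npz'); i,K,D,T=[d[k] for k in 'iKDT']
h=cv2.cvtColor(i,cv2.COLOR_RGB2HSV); m=((h[...,0]>13)&(h[...,1]<170)&(h[...,2]>140)).astype(np.uint8)
r=[]
for y in range(150,206,5):
    x=np.where(m[y,255:325])[0]+255; P=ray([[x[0]-.5,y],[x[-1]+.5,y]],.028,K,D,T); r.append(P); 
    if y%15==0: print(y,x[0],x[-1],P[:,:2].round(4).tolist())
r=np.array(r); c=r.mean(1)[:,:2]; f=np.polyfit(c[:,0],c[:,1],1); print('axis yaw deg',np.degrees(np.arctan(f[0])),'width',np.linalg.norm(r[:,0]-r[:,1],axis=1).round(4))
col=np.where(m[120:235,285])[0]+120; print(col[0],col[-1])
e=ray([[285,col[0]]],.028,K,D,T)[0]; e2=ray([[288,212]],.028,K,D,T)[0]; print('end',e,'butt start',e2, 'axis y at .58',np.polyval(f,.58))
a=np.arctan(f[0]); u=np.array([np.cos(a),np.sin(a)]); end=np.array([e[0],np.polyval(f,e[0])]); g=end+.03*u; print('grip',g,'neck',end+.115*u)
go([*g,.014])
s=get_state();X=R.from_quat(s['tcp_rot']).as_matrix()[:,0];print('tool x yaw',np.degrees(np.arctan2(X[1],X[0]))-90)
E
python3 m3.py
```

```text
150 271 324 [[0.5489, -0.2355], [0.5569, -0.1844]]
165 272 323 [[0.5633, -0.2374], [0.5711, -0.1876]]
180 274 323 [[0.5782, -0.2383], [0.5858, -0.1899]]
195 276 323 [[0.5935, -0.2392], [0.6009, -0.1922]]
axis yaw deg -14.296730059752761 width [0.0517 0.051  0.0502 0.0504 0.0496 0.0478 0.049  0.0492 0.0494 0.0476
 0.0697 0.066 ]
120 234
end [ 0.52330504 -0.2167387   0.028     ] butt start [ 0.61276859 -0.23008857  0.028     ] axis y at .58 -0.2154646434640448
grip [ 0.55237593 -0.20842504] neck [ 0.63474347 -0.22941525]
shift mm [-21.4 223.9  22.5]
tool x yaw -8.812996141033011
```

```bash
sed -i 's/(h\[...,1\]<170)/(h[...,0]>15)\&(h[...,1]<125)/; s/col=np.*/col=np.where(m[120:235,284])[0]+120; print(col[0],col[-1],h[180,285],h[180,315])/' m3.py; python3 m3.py
```

```text
150 272 298 [[0.549, -0.2346], [0.5531, -0.209]]
165 273 299 [[0.5635, -0.2364], [0.5675, -0.2106]]
180 274 299 [[0.5782, -0.2383], [0.5822, -0.2131]]
195 277 300 [[0.5936, -0.2382], [0.5973, -0.2147]]
axis yaw deg -5.735646655339039 width [0.0259 0.025  0.0251 0.0262 0.0263 0.0254 0.0255 0.0246 0.0247 0.0238
 0.0239 0.023 ]
144 234 [ 20 104 204] [ 14 163 161]
end [ 0.54539799 -0.22077517  0.028     ] butt start [ 0.61276859 -0.23008857  0.028     ] axis y at .58 -0.22511971510024287
grip [ 0.5752478 -0.2246424] neck [ 0.65982225 -0.23313719]
shift mm [-33.9 223.9  -2.6]
tool x yaw -8.812996141033011
```

```bash
python3 -m inch '[{"ax":0,"ay":0,"az":0,"x":-34,"y":0,"z":-3,"hand":-0.2},{"ax":0,"ay":-0.045,"az":0,"x":0,"y":40,"z":0,"hand":-0.2},{"ax":0,"ay":0,"az":0,"x":0,"y":40,"z":0,"hand":-0.2},{"ax":0,"ay":0,"az":0,"x":0,"y":40,"z":0,"hand":-0.2},{"ax":0,"ay":0,"az":0,"x":0,"y":40,"z":0,"hand":-0.2}]'; python3 -c "
from h import *
go([.575,-.225,.018])"
```

```text
time: 7.67
eef_pos: [0.5757, -0.2235, 0.0779]
tcp_rot: [0.527, 0.473, -0.472, -0.525]
contact_force: [0.1, -0.1, -0.1]
opening: 0.6
shift mm [-1.5 59.9  0.7]
```

```bash
python3 -m inch '[{"ax":0,"ay":0,"az":0,"x":-1.5,"y":25,"z":0,"hand":-0.2},{"ax":0,"ay":0,"az":0,"x":0,"y":22,"z":0,"hand":-0.2},{"ax":0,"ay":0,"az":0,"x":0,"y":12,"z":0,"hand":-0.2},{"ax":0,"ay":0,"az":0,"x":0,"y":0,"z":0,"hand":0.4},{"ax":0,"ay":0,"az":0,"x":0,"y":0,"z":0,"hand":1}]' 60;python3 -m inch '[{"ax":0,"ay":0,"az":0,"x":0,"y":0,"z":0,"hand":1},{"ax":0,"ay":0,"az":0,"x":0,"y":0,"z":0,"hand":1},{"ax":0,"ay":0,"az":0,"x":0,"y":0,"z":0,"hand":1}]'
```

```text
time: 8.08
eef_pos: [0.5758, -0.2255, 0.0197]
tcp_rot: [0.526, 0.473, -0.472, -0.526]
contact_force: [0.5, -0.8, -0.4]
opening: 0.327
time: 8.33
eef_pos: [0.5762, -0.2264, 0.0203]
tcp_rot: [0.527, 0.473, -0.472, -0.525]
contact_force: [-0.1, 0.2, -2.9]
opening: 0.309
```

```bash
python3 -m inch '[{"ax":0,"ay":0,"az":0,"x":0,"y":-2,"z":0,"hand":1},{"ax":0,"ay":0,"az":0,"x":0,"y":0,"z":15,"hand":1},{"ax":0,"ay":0,"az":0,"x":0,"y":0,"z":20,"hand":1},{"ax":0,"ay":0,"az":0,"x":0,"y":0,"z":20,"hand":1},{"ax":0,"ay":0,"az":0,"x":0,"y":0,"z":20,"hand":1}]';python3 -m inch '[{"ax":0,"ay":0,"az":0,"x":0,"y":0,"z":20,"hand":1},{"ax":0,"ay":0,"az":0,"x":0,"y":0,"z":20,"hand":1},{"ax":0,"ay":0,"az":0,"x":0,"y":0,"z":20,"hand":1},{"ax":0,"ay":0,"az":0,"x":0,"y":0,"z":15,"hand":1},{"ax":0,"ay":0,"az":0,"x":0,"y":0,"z":0,"hand":1}]'; python3 see.py e top
```

```text
time: 8.75
eef_pos: [0.5002, -0.218, 0.0211]
tcp_rot: [0.526, 0.472, -0.472, -0.526]
contact_force: [-0.6, -0.4, -2.4]
opening: 0.311
time: 9.17
eef_pos: [0.4239, -0.2091, 0.0205]
tcp_rot: [-0.526, -0.472, 0.472, 0.527]
contact_force: [-1.0, 0.6, -1.1]
opening: 0.307
```

```bash
python3 -c "
import cv2
i=cv2.imread('pics/etop.png');cv2.imwrite('pics/ecrop.png',cv2.resize(i[100:260,160:420],None,fx=3,fy=3,interpolation=cv2.INTER_CUBIC))"
```

```text
(no output)
```

View pics/ecrop.png

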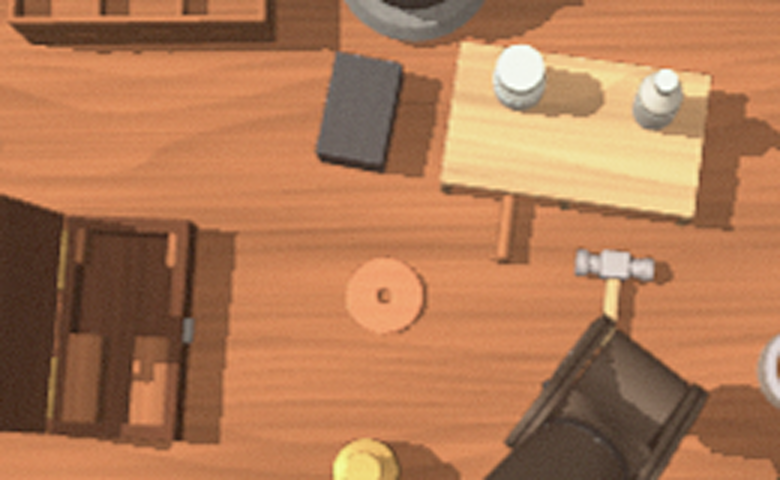

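The hammer is out with its head at crop (615,265), clear of the rack. The case is open and its cavity is visible. Now set it down, release, rise and look.

```bash
python3 -m inch '[{"ax":0,"ay":0,"az":0,"x":0,"y":2,"z":0,"hand":1},{"ax":0,"ay":0,"az":0,"x":0,"y":0,"z":0,"hand":1},{"ax":0,"ay":0,"az":0,"x":0,"y":0,"z":0,"hand":0.2},{"ax":0,"ay":0,"az":0,"x":0,"y":0,"z":0,"hand":0.1},{"ax":0,"ay":0,"az":0,"x":0,"y":0,"z":0,"hand":0}]';python3 -m inch '[{"ax":0,"ay":0,"az":0,"x":0,"y":-15,"z":0,"hand":0},{"ax":0,"ay":0,"az":0,"x":0,"y":-30,"z":0,"hand":0},{"ax":0,"ay":0,"az":0,"x":0,"y":-40,"z":0,"hand":0},{"ax":0,"ay":0,"az":0,"x":0,"y":-40,"z":-25,"hand":0},{"ax":0,"ay":0,"az":0,"x":0,"y":0,"z":-25,"hand":0}]';python3 -m inch '[{"ax":0,"ay":0,"az":0,"x":0,"y":0,"z":0,"hand":0},{"ax":0,"ay":0,"az":0,"x":0,"y":0,"z":0,"hand":0}]'; python3 see.py f wrist
```

```text
time: 9.63
eef_pos: [0.4274, -0.2104, 0.019]
tcp_rot: [0.527, 0.473, -0.472, -0.526]
contact_force: [-0.1, 0.3, -0.0]
opening: 0.499
time: 10.05
eef_pos: [0.4775, -0.2177, 0.1475]
tcp_rot: [0.532, 0.473, -0.471, -0.521]
contact_force: [1.0, -1.5, 1.0]
opening: 0.502
time: 10.22
eef_pos: [0.4744, -0.2153, 0.1398]
tcp_rot: [0.527, 0.473, -0.472, -0.525]
contact_force: [-0.5, -0.2, -0.5]
opening: 0.501
```

View pics/fwrist.png

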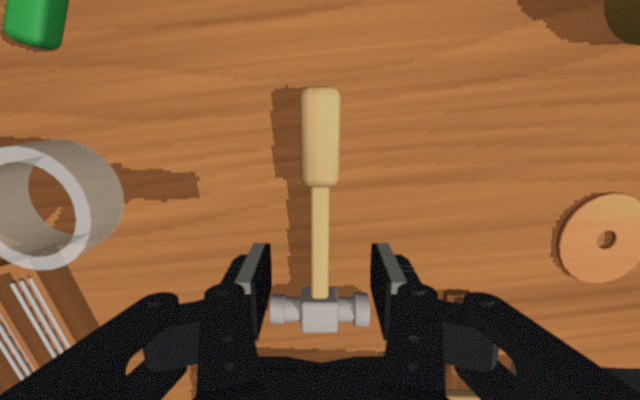

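The hammer lies flat and in line with the tool. The butt end is at (320,88), the butt/neck step at (320,186), the head's rear edge at (320,289), and the head spans x 270..369.

```bash
python3 -c "
from h import *
d=np.load('pics/fwrist.npz'); K,D,T=[d[k] for k in 'KDT']
P=ray([[320,88],[320,186],[320.5,289],[271,309],[369,309]],.028,K,D,T);N=ray([[319.5,210],[319.5,270]],.022,K,D,T)
print(P.round(4),N.round(4),np.linalg.norm(P[2]-P[1]),np.linalg.norm(P[3]-P[4]),np.linalg.norm(P[1]-P[0]))
v=P[2]-P[0];a=np.arctan2(v[1],v[0]);u=np.array([np.cos(a),np.sin(a)]);print('yaw',np.degrees(a))
for p,o in((P[0],115),(P[1],45),(P[2],-46)):print((p[:2]+u*o/1e3).round(4))
s=get_state();X=R.from_quat(s['tcp_rot']).as_matrix()[:,0];print('tool yaw',np.degrees(np.arctan2(X[1],X[0]))-90)
n=np.mean([P[1][:2]+u*.045,P[2][:2]-u*.046],0);go([*n,.018])"
```

```text
[[ 0.3989 -0.2075  0.028 ]
 [ 0.4645 -0.2146  0.028 ]
 [ 0.545  -0.2229  0.028 ]
 [ 0.5583 -0.2631  0.028 ]
 [ 0.5665 -0.1872  0.028 ]] [[ 0.4838 -0.2171  0.022 ]
 [ 0.532  -0.2223  0.022 ]] 0.08091952742985989 0.07637722626670576 0.06594347775732533
yaw -6.010761453164246
[ 0.5133 -0.2196]
[ 0.5092 -0.2193]
[ 0.4992 -0.2181]
tool yaw -6.135483683889731
shift mm [ -0.8 120.5 -31.5]
```

Taking rounded edges at mid-height, three features agree on a neck centre of about (0.512, -0.2195). I'll grip 10 mm towards the balance point.

```bash
python3 -m inch '[{"ax":0,"ay":0,"az":0,"x":-1,"y":0,"z":-30,"hand":0},{"ax":0,"ay":0,"az":0,"x":0,"y":30,"z":-19,"hand":0},{"ax":0,"ay":0,"az":0,"x":0,"y":40,"z":0,"hand":0},{"ax":0,"ay":0,"az":0,"x":0,"y":30,"z":0,"hand":0},{"ax":0,"ay":0,"az":0,"x":0,"y":21,"z":0,"hand":0}]';python3 -m inch '[{"ax":0,"ay":0,"az":0,"x":0,"y":0,"z":0,"hand":0},{"ax":0,"ay":0,"az":0,"x":0,"y":0,"z":0,"hand":0.4},{"ax":0,"ay":0,"az":0,"x":0,"y":0,"z":0,"hand":1},{"ax":0,"ay":0,"az":0,"x":0,"y":0,"z":0,"hand":1},{"ax":0,"ay":0,"az":0,"x":0,"y":0,"z":0,"hand":1}]' 80;python3 -m inch '[{"ax":0,"ay":0,"az":0,"x":0,"y":-3,"z":0,"hand":1},{"ax":0,"ay":0,"az":0,"x":0,"y":-12,"z":0,"hand":1},{"ax":0,"ay":0,"az":0,"x":0,"y":-25,"z":0,"hand":1},{"ax":0,"ay":0,"az":0,"x":0,"y":-30,"z":0,"hand":1},{"ax":0,"ay":0,"az":0,"x":0,"y":-30,"z":0,"hand":1}]'
```

```text
time: 10.68
eef_pos: [0.5185, -0.2193, 0.0132]
tcp_rot: [-0.523, -0.472, 0.473, 0.529]
contact_force: [0.1, 0.4, -0.2]
opening: 0.498
time: 11.1
eef_pos: [0.5227, -0.222, 0.0199]
tcp_rot: [0.527, 0.473, -0.472, -0.525]
contact_force: [-0.5, -0.8, -0.4]
opening: 0.138
time: 11.52
eef_pos: [0.5213, -0.221, 0.1196]
tcp_rot: [-0.526, -0.472, 0.472, 0.527]
contact_force: [0.3, -0.7, -2.2]
opening: 0.136
```

```bash
python3 -m inch '[{"ax":0,"ay":0,"az":0,"x":0,"y":-30,"z":0,"hand":1},{"ax":0,"ay":0,"az":0,"x":20,"y":0,"z":0,"hand":1},{"ax":0,"ay":0,"az":0,"x":35,"y":0,"z":0,"hand":1},{"ax":0,"ay":0,"az":0,"x":35,"y":0,"z":0,"hand":1},{"ax":0,"ay":0,"az":0,"x":35,"y":0,"z":0,"hand":1}]';python3 -m inch '[{"ax":0,"ay":0,"az":0,"x":35,"y":0,"z":0,"hand":1},{"ax":0,"ay":0,"az":0,"x":35,"y":0,"z":0,"hand":1},{"ax":0,"ay":0,"az":0,"x":35,"y":0,"z":0,"hand":1},{"ax":0,"ay":0,"az":0,"x":35,"y":0,"z":0,"hand":1},{"ax":0,"ay":0,"az":0,"x":20,"y":0,"z":0,"hand":1}]';python3 -c "
import cv2
i=cv2.imread('pics/etop.png');cv2.imwrite('pics/ecase.png',cv2.resize(i[166:251,172:232],None,fx=7,fy=7,interpolation=cv2.INTER_CUBIC))"
```

```text
time: 11.93
eef_pos: [0.5353, -0.096, 0.1497]
tcp_rot: [0.527, 0.472, -0.472, -0.526]
contact_force: [1.1, 0.5, -2.2]
opening: 0.136
time: 12.35
eef_pos: [0.5522, 0.0653, 0.1494]
tcp_rot: [-0.526, -0.473, 0.472, 0.526]
contact_force: [0.9, -0.5, -2.6]
opening: 0.136
```

View pics/ecase.png

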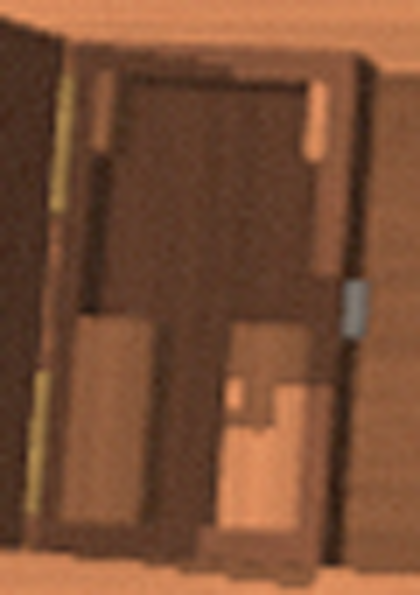

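In the crop, the groove's rim edges run (157,320)→(147,522) and (230,322)→(217,528). The well's near edge (x=-30) is at row ~320 and the far pocket rim (x=+77) at row ~74. The outer rim corners are (70,45) and (357,52).

```bash
python3 -c "
from h import *
d=np.load('pics/etop.npz'); K,D,T=[d[k] for k in 'KDT']
q=lambda l:ray(np.array(l)/7+[172,166]-.43,.042,K,D,T)[:,:2]
a=q([[157,320],[147,522],[230,322],[217,528],[193.5,320],[182,525],[212,74],[70,45],[357,52],[120,74],[308,78]])
print(a.round(4).tolist(),'groove w',np.linalg.norm(a[0]-a[2]),'107?',np.linalg.norm(a[4]-a[6]),'124?',np.linalg.norm(a[7]-a[8]),np.linalg.norm(a[9]-a[10]))
yaw=[np.degrees(np.arctan2(*(v[::-1]))) for v in(a[0]-a[1],a[2]-a[3],a[4]-a[5])]+[np.degrees(np.arctan2(*((a[8]-a[7])[::-1])))+90];print('yaw',yaw)
y=np.radians(-3.1);u=np.array([np.cos(y),np.sin(y)]);v=np.array([-u[1],u[0]])
print('nest from -30',a[4]+.03*u,'from 77',a[6]-.077*u,'groove end mid',a[5]+.096*u,'outer far mid',a[7:9].mean(0)-.092*u,'lid est',np.array([.5075,.2757])+.02*u)
s=get_state();X=R.from_quat(s['tcp_rot']).as_matrix()[:,0];print('tool yaw',np.degrees(np.arctan2(X[1],X[0]))-90)
"
```

```text
[[0.4988, 0.2931], [0.4116, 0.2952], [0.4976, 0.2615], [0.4087, 0.2652], [0.4986, 0.2773], [0.4102, 0.2802], [0.6066, 0.2717], [0.62, 0.334], [0.6157, 0.2086], [0.607, 0.3118], [0.6044, 0.2298]] groove w 0.03157478556420271 107? 0.10810464044433336 124? 0.1254502424499092 0.08207544660326602
yaw [np.float64(-1.4042797886667406), np.float64(-2.3425144243899885), np.float64(-1.8614784924819279), np.float64(-1.9923225313432624)]
nest from -30 [0.52855274 0.27569815] from 77 [0.52966863 0.27588104] groove end mid [0.50605573 0.27500199] outer far mid [0.52600016 0.27626735] lid est [0.52747073 0.27461842]
tool yaw -6.05506294845911
```

Nest estimates agree at about (0.528, 0.2755), with yaw between -2 and -3°. I'll take one closer wrist look from alongside to fix both the hammer in hand and the nest.

```bash
python3 -m inch '[{"ax":0,"ay":-0.03,"az":0,"x":15,"y":-20,"z":10,"hand":1},{"ax":0,"ay":-0.03,"az":0,"x":20,"y":-20,"z":15,"hand":1},{"ax":0,"ay":0,"az":0,"x":20,"y":-15,"z":15,"hand":1},{"ax":0,"ay":0,"az":0,"x":20,"y":0,"z":0,"hand":1},{"ax":0,"ay":0,"az":0,"x":10,"y":0,"z":0,"hand":1}]';python3 -m inch '[{"ax":0,"ay":0,"az":0,"x":0,"y":0,"z":0,"hand":1},{"ax":0,"ay":0,"az":0,"x":0,"y":0,"z":0,"hand":1},{"ax":0,"ay":0,"az":0,"x":0,"y":0,"z":0,"hand":1}]';python3 see.py g wrist; python3 -c "
import cv2;i=cv2.imread('pics/gwrist.png');cv2.imwrite('pics/gc.png',cv2.resize(i[:390,200:],None,fx=1.5,fy=1.5,interpolation=cv2.INTER_CUBIC))"
```

```text
time: 12.77
eef_pos: [0.5181, 0.1518, 0.2059]
tcp_rot: [0.512, 0.49, -0.487, -0.511]
contact_force: [-0.5, 0.1, -3.2]
opening: 0.137
time: 13.02
eef_pos: [0.5179, 0.1489, 0.2024]
tcp_rot: [-0.512, -0.487, 0.488, 0.512]
contact_force: [-0.2, -0.3, -2.6]
opening: 0.135
```

View pics/gc.png

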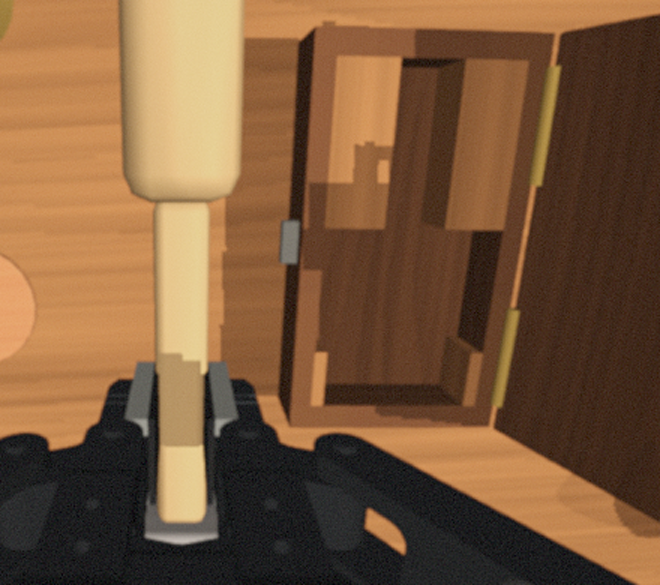

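Now the groove's top edges in the crop are (402,60)→(385,228) and (465,60)→(447,228). The x=-30 edge is at row 228 and the far rim edge at row ~405. In hand, the butt/neck step is at row 202 and the neck spans 154..209.

```bash
cat > m4.py <<'E'
from h import *
d=np.load('pics/gwrist.npz'); K,D,T=[d[k] for k in 'KDT']
s=get_state(); Rm=R.from_quat(s['tcp_rot']).as_matrix(); p=s['eef_pos']
q=lambda l,z:ray((np.array(l)+.5)/1.5+[200,0]-.5,z,K,D,T)
a=q([[402,60],[385,228],[465,60],[447,228],[385,229],[447,229],[320,405],[472,405],[330,56],[528,60]],.042)[:,:2]
print(a.round(4).tolist())
print('groove w 34?',np.linalg.norm(a[0]-a[2]),np.linalg.norm(a[1]-a[3]),'107?',np.linalg.norm(a[4:6].mean(0)-a[6:8].mean(0)),'pocket w 86?',np.linalg.norm(a[6]-a[7]),'len',np.linalg.norm(a[0]-a[1]))
ang=lambda v:np.degrees(np.arctan2(v[1],v[0]))
print('yaw',ang(a[1]-a[0]),ang(a[3]-a[2]),ang(a[4]-a[5])+90,ang(a[6]-a[7])+90)
y=np.radians(-2.6);u=np.array([np.cos(y),np.sin(y)]);v=np.array([-u[1],u[0]])
for n,pt,o in(('-30',a[4:6].mean(0),.03),('77',a[6:8].mean(0),-.077),('-118',a[[0,2]].mean(0),.118)):print(n,pt+u*o)
zn=p[2]-.006
N=q([[154,250],[209,250]],zn+.008);B=q([[121,100],[243,100]],zn+.007);S=q([[181,202]],zn+.008)
for n,P in(('neck',N),('butt',B),('step',S)):
    L=(P-p)@Rm*1000; print(n,'tool mm',L.round(1).tolist(),'w',np.linalg.norm(P[0]-P[-1])*1000)
print('tool yaw',ang(Rm[:,0])-90,'pos',p, 'cam',T[:3,3])
E
python3 m4.py
```

```text
[[0.4095, 0.2674], [0.4957, 0.2624], [0.4106, 0.3002], [0.4972, 0.2971], [0.4962, 0.2625], [0.4977, 0.2971], [0.6009, 0.2287], [0.6061, 0.3219], [0.4062, 0.2303], [0.4116, 0.3334]]
groove w 34? 0.032810705669676844 0.03469112712471409 107? 0.10665948498066102 pocket w 86? 0.09327186564363255 len 0.08626066064351762
yaw -3.2803855803281086 -2.032125780515822 -2.5438911422405823 -3.1915852071460193
-30 [0.52694461 0.27842643]
77 [0.52661962 0.27878843]
-118 [0.527954   0.27840265]
neck tool mm [[-6.5, -1.9, 44.8], [7.0, -1.9, 44.8]] w 13.505879280028775
butt tool mm [[-13.8, -0.9, 79.7], [14.4, -0.9, 79.7]] w 28.20523728696193
step tool mm [[0.1, -1.9, 56.4]] w 0.0
tool yaw -2.798442115117126 pos [0.51800179 0.1487525  0.20235482] cam [0.44996727 0.15214009 0.33390765]
```

Sizes match, yaw is -2.75°, and the neck centre lies 11 mm behind the TCP. The top and wrist views differ by 3 mm in y, so I'll go above the nest and check there directly.

```bash
python3 -m inch '[{"ax":0,"ay":0,"az":0,"x":20,"y":0,"z":-3,"hand":1},{"ax":0,"ay":0,"az":0,"x":30,"y":0,"z":-3,"hand":1},{"ax":0,"ay":0,"az":0,"x":30,"y":0,"z":-3,"hand":1},{"ax":0,"ay":0,"az":0,"x":30,"y":0,"z":-3,"hand":1},{"ax":0,"ay":0,"az":0,"x":18.5,"y":0,"z":-2,"hand":1}]';python3 -m inch '[{"ax":0,"ay":0,"az":0,"x":0,"y":25,"z":0,"hand":1},{"ax":0,"ay":0,"az":0,"x":0,"y":30,"z":0,"hand":1},{"ax":0,"ay":0,"az":0,"x":0,"y":25,"z":0,"hand":1},{"ax":0,"ay":0,"az":0,"x":0,"y":0,"z":0,"hand":1},{"ax":0,"ay":0,"az":0,"x":0,"y":0,"z":0,"hand":1}]';python3 see.py i wrist; python3 -c "
import cv2;i=cv2.imread('pics/iwrist.png');cv2.imwrite('pics/ic.png',cv2.resize(i[:300,120:520],None,fx=2,fy=2,interpolation=cv2.INTER_CUBIC))"
```

```text
time: 13.48
eef_pos: [0.5388, 0.2786, 0.2024]
tcp_rot: [-0.512, -0.488, 0.488, 0.512]
contact_force: [-0.1, -1.4, -1.3]
opening: 0.135
time: 13.9
eef_pos: [0.5372, 0.2761, 0.1208]
tcp_rot: [-0.511, -0.486, 0.489, 0.513]
contact_force: [1.0, -0.3, -1.9]
opening: 0.138
```

View pics/ic.png

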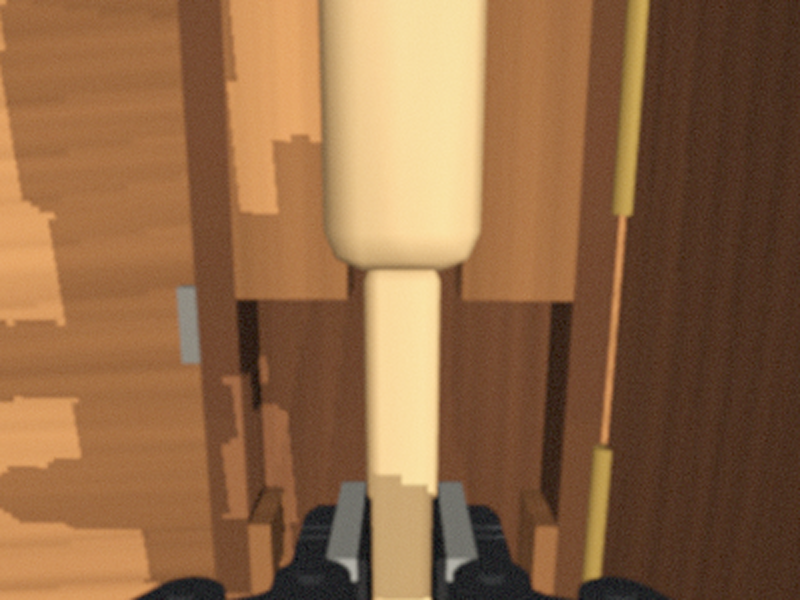

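This view is symmetric: the groove edges at row 300 are 348 and 462, the well walls 236 and 576, and the neck 368..441. I'll convert those to tool coordinates.

```bash
cat > m5.py <<'E'
from h import *
d=np.load('pics/iwrist.npz'); K,D,T=[d[k] for k in 'KDT']
s=get_state(); Rm=R.from_quat(s['tcp_rot']).as_matrix(); p=s['eef_pos']
q=lambda l,z:((ray((np.array(l)+.5)/2+[120,0]-.5,z,K,D,T)-p)@Rm*1000).round(1)
zn=p[2]-.006
for n,l,z in(('groove@-30',[[348,300],[462,300]],.042),('well wall',[[236,300],[576,300]],.042),('wall far',[[225,30],[592,30]],.042),('neck',[[368,300],[441,300]],zn+.006),('step',[[404,270]],zn+.008),('butt',[[322,100],[484,100]],zn+.007),('well inner lower',[[250,510],[556,510]],.042)):
    L=q(l,z); print(n,L.tolist(),'ctr',L.mean(0).round(2))
print(p,s['qpos'].round(2))
X=Rm[:,0];print('tool yaw',np.degrees(np.arctan2(X[1],X[0]))-90,Rm.round(4).tolist())
E
python3 m5.py
```

```text
groove@-30 [[-16.6, 81.2, 41.9], [17.1, 81.2, 41.9]] ctr [ 0.25 81.2  41.9 ]
well wall [[-49.8, 81.2, 42.0], [50.9, 81.2, 42.0]] ctr [ 0.55 81.2  42.  ]
wall far [[-48.7, 81.3, 115.5], [51.0, 81.2, 115.5]] ctr [  1.15  81.25 115.5 ]
neck [[-6.8, 0.0, 52.5], [6.5, 0.0, 52.4]] ctr [-0.15  0.   52.45]
step [[-0.2, -2.0, 58.0]] ctr [-0.2 -2.  58. ]
butt [[-14.1, -1.0, 86.4], [13.2, -1.0, 86.4]] ctr [-0.45 -1.   86.4 ]
well inner lower [[-49.4, 81.2, -25.3], [48.8, 81.2, -25.3]] ctr [ -0.3  81.2 -25.3]
[0.53882199 0.27671837 0.12320145] [ 0.31  0.26  1.84 -0.    1.04 -1.21]
tool yaw -2.8036330025747986 [[0.0489, -0.0005, -0.9988], [0.9988, -0.0003, 0.0489], [-0.0003, -1.0, 0.0005]]
```

The arm was still settling in that picture. I'll take a fresh one now that it is still, and track the edges by template match.

```bash
cat > m6.py <<'E'
from h import *
a=np.load('pics/iwrist.npz')['i']; s=get_state(); i,K,D,T=cam('wrist'); save('j',i)
p=s['eef_pos'];Rm=R.from_quat(s['tcp_rot']).as_matrix()
def tr(c,r=9):
    x,y=[int(round(v)) for v in c]; t=a[y-r:y+r+1,x-r:x+r+1]; w=i[y-r-8:y+r+9,x-r-8:x+r+9]
    m=cv2.matchTemplate(w,t,cv2.TM_CCOEFF_NORMED); _,v,_,l=cv2.minMaxLoc(m); return np.array(c)+np.array(l)-8,v
o=lambda c:(np.array(c)+.5)/2+[120,0]-.5
for n,l,z in(('left corner',[236,300],.042),('right corner',[575,300],.042),('Rblock',[462,300],.042),('Lblock',[348,300],.042),('neck l',[368,320],p[2]),('neck r',[440,320],p[2]),('step',[404,270],p[2]+.002)):
    c,v=tr(o(l)); print(n,(c-o(l)).tolist(),round(v,2),((ray([c],z,K,D,T)-p)@Rm*1000).round(1).tolist())
print(p,get_state()['eef_pos'])
E
python3 m6.py
```

```text
left corner [-1.0, -4.0] 0.98 [[-49.9, 81.2, 42.2]]
right corner [-2.0, -4.0] 0.98 [[50.7, 81.2, 42.1]]
Rblock [-1.0, -4.0] 0.94 [[17.5, 81.2, 42.1]]
Lblock [0.0, -3.0] 0.93 [[-15.9, 81.2, 41.5]]
neck l [0.0, -3.0] 1.0 [[-6.2, 0.0, 48.0]]
neck r [0.0, 3.0] 1.0 [[7.2, 0.0, 45.8]]
step [0.0, 0.0] 1.0 [[0.4, -2.0, 56.3]]
[0.53882199 0.27671837 0.12320145] [0.53975954 0.27715272 0.12475444]
```

```bash
python3 -m inch '[{"ax":0,"ay":0,"az":0,"x":0,"y":0,"z":0,"hand":1},{"ax":0,"ay":0,"az":0,"x":0,"y":0,"z":0,"hand":1},{"ax":0,"ay":0,"az":0,"x":0,"y":0,"z":0,"hand":1},{"ax":0,"ay":0,"az":0,"x":0,"y":0,"z":0,"hand":1},{"ax":0,"ay":0,"az":0,"x":0,"y":0,"z":0,"hand":1}]'; python3 m6.py
```

```text
time: 14.42
eef_pos: [0.5385, 0.2776, 0.1237]
tcp_rot: [0.512, 0.488, -0.488, -0.512]
contact_force: [0.0, -0.3, -2.6]
opening: 0.132
left corner [-2.0, -4.0] 0.98 [[-50.6, 81.7, 42.1]]
right corner [-4.0, -3.0] 0.98 [[49.6, 81.7, 41.5]]
Rblock [-1.0, -3.0] 0.82 [[17.6, 81.7, 41.4]]
Lblock [-1.0, -3.0] 0.86 [[-16.5, 81.7, 41.4]]
neck l [0.0, -1.0] 1.0 [[-6.2, -0.0, 47.3]]
neck r [0.0, 2.0] 1.0 [[7.2, -0.0, 46.1]]
step [-1.0, 0.0] 1.0 [[0.1, -2.1, 56.3]]
[0.53853881 0.27755219 0.1237345 ] [0.53839427 0.27750254 0.12347304]
```

Settled, the lateral offset is about 0 and the fore-aft offset about 0.8 mm. Descend to just above the rim.

```bash
python3 -m inch '[{"ax":0,"ay":0.006,"az":0,"x":0,"y":10,"z":0.8,"hand":1},{"ax":0,"ay":0,"az":0,"x":0,"y":20,"z":0,"hand":1},{"ax":0,"ay":0,"az":0,"x":0,"y":20,"z":0,"hand":1},{"ax":0,"ay":0,"az":0,"x":0,"y":8,"z":0,"hand":1},{"ax":0,"ay":0,"az":0,"x":0,"y":0,"z":0,"hand":1}]'; python3 -m inch '[{"ax":0,"ay":0,"az":0,"x":0,"y":0,"z":0,"hand":1},{"ax":0,"ay":0,"az":0,"x":0,"y":0,"z":0,"hand":1},{"ax":0,"ay":0,"az":0,"x":0,"y":0,"z":0,"hand":1},{"ax":0,"ay":0,"az":0,"x":0,"y":0,"z":0,"hand":1},{"ax":0,"ay":0,"az":0,"x":0,"y":0,"z":0,"hand":1}]';python3 -m inch '[{"ax":0,"ay":0,"az":0,"x":0,"y":3,"z":0,"hand":1},{"ax":0,"ay":0,"az":0,"x":0,"y":3,"z":0,"hand":1},{"ax":0,"ay":0,"az":0,"x":0,"y":3,"z":0,"hand":1},{"ax":0,"ay":0,"az":0,"x":0,"y":3,"z":0,"hand":1},{"ax":0,"ay":0,"az":0,"x":0,"y":0,"z":0,"hand":1}]'
```

```text
time: 14.88
eef_pos: [0.5353, 0.2768, 0.0616]
tcp_rot: [-0.512, -0.484, 0.488, 0.514]
contact_force: [0.7, 0.5, -2.8]
opening: 0.133
time: 15.3
eef_pos: [0.5381, 0.2777, 0.0661]
tcp_rot: [0.514, 0.487, -0.486, -0.513]
contact_force: [0.1, 0.0, -2.1]
opening: 0.135
time: 15.72
eef_pos: [0.5368, 0.2772, 0.0519]
tcp_rot: [-0.513, -0.486, 0.487, 0.514]
contact_force: [-1.3, 0.1, -1.7]
opening: 0.135
```

The hammer is inside the rim with no contact force. Continue down gently.

```bash
python3 -m inch '[{"ax":0,"ay":0,"az":0,"x":0,"y":3,"z":0,"hand":1},{"ax":0,"ay":0,"az":0,"x":0,"y":3,"z":0,"hand":1},{"ax":0,"ay":0,"az":0,"x":0,"y":3,"z":0,"hand":1},{"ax":0,"ay":0,"az":0,"x":0,"y":3,"z":0,"hand":1},{"ax":0,"ay":0,"az":0,"x":0,"y":3,"z":0,"hand":1}]'; python3 -m inch '[{"ax":0,"ay":0,"az":0,"x":0,"y":2,"z":0,"hand":1},{"ax":0,"ay":0,"az":0,"x":0,"y":2,"z":0,"hand":1},{"ax":0,"ay":0,"az":0,"x":0,"y":0,"z":0,"hand":1},{"ax":0,"ay":0,"az":0,"x":0,"y":0,"z":0,"hand":1},{"ax":0,"ay":0,"az":0,"x":0,"y":0,"z":0,"hand":1}]'
```

```text
time: 16.13
eef_pos: [0.5375, 0.2775, 0.0377]
tcp_rot: [-0.513, -0.486, 0.486, 0.513]
contact_force: [-0.1, 0.1, -2.6]
opening: 0.139
time: 16.55
eef_pos: [0.5376, 0.2775, 0.0342]
tcp_rot: [0.513, 0.486, -0.486, -0.513]
contact_force: [-0.1, -0.1, -2.2]
opening: 0.139
```

```bash
python3 -m inch '[{"ax":0,"ay":0,"az":0,"x":0,"y":2,"z":0,"hand":1},{"ax":0,"ay":0,"az":0,"x":0,"y":1,"z":0,"hand":1},{"ax":0,"ay":0,"az":0,"x":0,"y":0,"z":0,"hand":1},{"ax":0,"ay":0,"az":0,"x":0,"y":0,"z":0,"hand":1}]'; python3 -m inch '[{"ax":0,"ay":0,"az":0,"x":0,"y":1,"z":0,"hand":1},{"ax":0,"ay":0,"az":0,"x":0,"y":1,"z":0,"hand":1},{"ax":0,"ay":0,"az":0,"x":0,"y":0,"z":0,"hand":1},{"ax":0,"ay":0,"az":0,"x":0,"y":0,"z":0,"hand":1}]'
```

```text
time: 16.88
eef_pos: [0.5374, 0.2775, 0.031]
tcp_rot: [-0.513, -0.486, 0.486, 0.513]
contact_force: [0.6, 0.5, -2.4]
opening: 0.133
time: 17.22
eef_pos: [0.5377, 0.2776, 0.0299]
tcp_rot: [0.513, 0.486, -0.486, -0.513]
contact_force: [-3.1, -0.7, 3.9]
opening: 0.136
```

The force flips to +3.9 N at TCP z = 0.030, exactly the predicted home height, so it's on the floor. Release with limited opening and withdraw straight up.

```bash
python3 -m inch '[{"ax":0,"ay":0,"az":0,"x":0,"y":0,"z":0,"hand":0.6},{"ax":0,"ay":0,"az":0,"x":0,"y":0,"z":0,"hand":0.4},{"ax":0,"ay":0,"az":0,"x":0,"y":0,"z":0,"hand":0.3},{"ax":0,"ay":0,"az":0,"x":0,"y":0,"z":0,"hand":0.2},{"ax":0,"ay":0,"az":0,"x":0,"y":0,"z":0,"hand":0.2}]'; python3 -m inch '[{"ax":0,"ay":0,"az":0,"x":0,"y":-8,"z":0,"hand":0.2},{"ax":0,"ay":0,"az":0,"x":0,"y":-15,"z":0,"hand":0.2},{"ax":0,"ay":0,"az":0,"x":0,"y":-30,"z":0,"hand":0.2},{"ax":0,"ay":0,"az":0,"x":0,"y":-40,"z":0,"hand":0.2},{"ax":0,"ay":0,"az":0,"x":0,"y":-30,"z":0,"hand":0.2}]';python3 -m inch '[{"ax":0,"ay":0,"az":0,"x":-35,"y":0,"z":15,"hand":0.2},{"ax":0,"ay":0,"az":0,"x":-38,"y":0,"z":15,"hand":0.2},{"ax":0,"ay":0,"az":0,"x":-30,"y":0,"z":10,"hand":0.2},{"ax":0,"ay":0,"az":0,"x":0,"y":0,"z":0,"hand":0.2},{"ax":0,"ay":0,"az":0,"x":0,"y":0,"z":0,"hand":0.2}]';python3 -m inch '[{"ax":0,"ay":0,"az":0,"x":0,"y":0,"z":0,"hand":0.2},{"ax":0,"ay":0,"az":0,"x":0,"y":0,"z":0,"hand":0.2},{"ax":0,"ay":0,"az":0,"x":0,"y":0,"z":0,"hand":0.2},{"ax":0,"ay":0,"az":0,"x":0,"y":0,"z":0,"hand":0.2}]'; python3 see.py k wrist; python3 -c "
import cv2;i=cv2.imread('pics/kwrist.png');cv2.imwrite('pics/kc.png',cv2.resize(i[:390,200:],None,fx=1.5,fy=1.5,interpolation=cv2.INTER_CUBIC))"
```

```text
time: 17.63
eef_pos: [0.5376, 0.2775, 0.029]
tcp_rot: [0.513, 0.486, -0.486, -0.513]
contact_force: [-0.2, 0.1, 0.5]
opening: 0.398
time: 18.05
eef_pos: [0.538, 0.2776, 0.155]
tcp_rot: [0.514, 0.487, -0.486, -0.513]
contact_force: [1.2, 1.4, 1.0]
opening: 0.4
time: 18.47
eef_pos: [0.4918, 0.1758, 0.1527]
tcp_rot: [0.514, 0.486, -0.485, -0.514]
contact_force: [0.4, -0.4, 0.6]
opening: 0.398
time: 18.8
eef_pos: [0.4924, 0.1776, 0.1521]
tcp_rot: [-0.513, -0.487, 0.487, 0.513]
contact_force: [0.4, 0.5, -0.1]
opening: 0.403
```

View pics/kc.png

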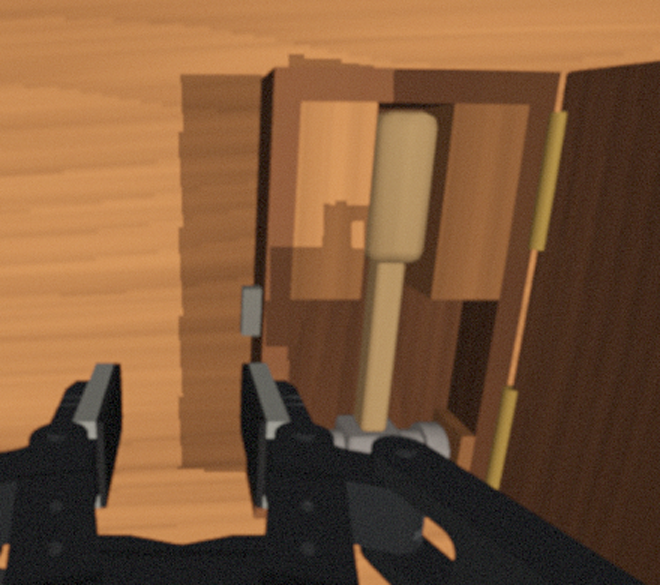

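The hammer lies in the nest: butt in the groove at (380..437, 110..262), head in the pocket near (390,435), lid open, fingers clear. I'll run a quick numeric check and then hand in.

```bash
python3 -c "
from h import *
d=np.load('pics/kwrist.npz'); K,D,T=[d[k] for k in 'KDT']
q=lambda l,z:ray((np.array(l)+.5)/1.5+[200,0]-.5,z,K,D,T)[:,:2]
y=np.radians(-2.9);u=np.array([np.cos(y),np.sin(y)]);v=np.array([-u[1],u[0]])
e=q([[361,299],[433,299]],.042);g=e.mean(0)+.03*u;print('nest',g,'groove w',np.linalg.norm(e[0]-e[1]))
for n,P in(('step -45',q([[389,263]],.032)),('neck',q([[369,330],[402,330]],.032)),('neck2',q([[357,425],[387,425]],.032)),('butt',q([[377,150],[436,150]],.032)),('end -115',q([[407,112]],.03))):
    r=P.mean(0)-g;print(n,'along',round(r@u*1e3,1),'across',round(r@v*1e3,1))
s=get_state();print(s['contact_force'],s['time'],s['eef_pos'])
sign_off()"
```

```text
nest [0.52673887 0.27816755] groove w 0.0344685771855403
step -45 along -45.3 across -1.6
neck along -11.1 across 0.1
neck2 along 41.7 across -1.6
butt along -98.1 across 1.4
end -115 along -114.8 across 0.7
[ 0.31935595 -0.34254433 -0.32593248] 18.85 [0.49224694 0.17747045 0.15201339]
the job is handed in; nothing more can be done
```

The job is done and handed in at about 18.9 s of the 64 s allowed; sign-off gives no verdict, so I only have my own checks to go on.

**What I did:**
- I pinched the paddle bar, lifted it to free the latch and swung the lid fully open. It stayed open after I let go.
- I drew the hammer out of the rack by its butt, laid it flat on open bench and released it.
- I picked it up again by the neck, about 11 mm towards the balance point, and lowered it into the nest. It touched the floor at the predicted height with about 4 N, then I released it and moved the arm clear.

**Last checks:**
- **Position along the nest:** the butt end and the butt/neck step are within 0.5 mm of where they should be.
- **Position across the nest:** the points read between -1.6 and +1.4 mm, a scatter of about the 2 mm camera calibration.
- **Height:** it was at the home height when it touched, and the picture shows it seated.
- **Lid and arm:** the lid is seen open; its angle was not measured. The fingers are clear, with a residual force below 0.6 N.

**What disagreed:**
- The top and wrist cameras put the nest 3 mm apart sideways. I settled this with a view straight above the nest.
- The lid's arc was a few millimetres larger than planned, which gave about 20 N of side load for a moment until I corrected the path.
- I did not measure the bystanders again afterwards; nothing that I saw in the pictures looked moved.

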